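Check a test kiln's heat with a probe held in its port

TASK

Take a check reading on the small bench kiln: push the mushroom stop button on its control box down until it latches, which drops the heating, then turn the button clockwise until it springs up again and let it go, which wakes the display with the heat still off. Then draw the probe up out of its stand and lower its rod through the port in the kiln's lid without ever touching the kiln with the probe. Finish while still holding the probe there, still and upright, centred in the port with its collar about 1 cm above the port's rim, and leave the other things on the bench where they are.

Things in the scene. Friction and masses are not known exactly. Their poses are not given: they have to be found in the camera images.
- kiln: Fixed bench test kiln: square metal and firebrick box 210 x 210 mm, lid top 164 mm high, hollow chamber with its floor 50 mm above the bench. Origin on the bench under the port's axis, x from its front to its back. Lid handle reaches 137 mm in front of the origin. Control box on its right: 124 (x) x 106 (y) mm, 125 mm high, centre at y = -172 mm.
- port_mouth (a point): Centre of the mouth of the guide port, 172 mm above the bench: an upright white ceramic tube standing 8 mm above the middle of the lid in a steel flange, bore 28 mm, 41 mm long, open into the chamber below.
- stop_push (a joint): Travel of the mushroom stop button in m: 0 up, 0.007 fully down. Takes about 7 N, then snaps down past half way and latches by itself. Turned by 0.45 rad or more it springs up with a few newtons as soon as nothing holds it down.
- stop_twist (a joint): Turn of the mushroom head in rad, clockwise seen from above: 0 = rest, stop at 0.8. Takes up to about 0.13 N m; it turns back to 0 by itself within about 1.5 s when let go.
- stop_top (a point): Centre of the top face of the mushroom stop button: a plain black upright disc, 40 mm across, 20 mm thick, on top of the control box. Up, its top is 167 mm above the bench; latched, 160 mm. Below the head is only a 39 mm wide collar, 14 mm high, on the box's flat top (125 mm above the bench).
- probe: Hand-held probe, loose, about 0.14 kg: straight steel rod 9 mm thick, pointing down, block handle on top. Origin at the rod's tip, z up along the rod. Collar (disc 24 mm across, 6 mm thick) with its underside 90 mm above the tip. Grey square handle 28 x 28 mm from 106 to 171 mm above the tip, faces square to the probe's x and y; cap to 175 mm.
- probe_tip (a point): Lower end of the probe's rod, on its axis.
- probe_collar (a point): Centre of the underside of the probe's collar, on the rod's axis, 90 mm above the tip.
- stand_top (a point): Centre of the top of the probe's fixed storage stand, 105 mm above the bench: upright tube 25 mm outside, bore 15 mm, on a round foot 96 mm across. The probe starts upright in it, collar resting on its top, tip 15 mm above the bench; lift it 90 mm to come free. The stand is on the left or on the right of the kiln.
- probe_stand: The same stand; origin at the centre of its underside.
- slip_trailer: bystander: terracotta-coloured rubber squeeze bulb with a pale nozzle, 58 mm across, 110 mm tall; origin at the centre of its underside
- pot_a: bystander: squat screw-lid pigment pot, 60 mm across, 62 mm tall; origin at the centre of its underside
- pot_c: bystander: squat screw-lid pigment pot, 64 mm across, 70 mm tall; origin at the centre of its underside
- tub_e: bystander: empty pale plastic tub, 109 mm across the rim, 58 mm tall; origin at the centre of its underside

How it is judged:
On the way, in this order (a step that is already met when the one before it is completed fails the run):
1. The stop button has been pushed down and has latched (value of joint stop_push above 0.006 m), for 0.2 s.
2. The latched button is turned clockwise (value of joint stop_twist above 0.25 rad), for 0.02 s.
3. The button has sprung up and has been let go (value of joint stop_push below 0.0015 m and contact force between the fingers and kiln below 0.2 N), for 0.1 s.
4. The probe is lifted clear of its stand (height (world z) of probe_tip above 0.11 m and contact force between the fingers and probe above 1 N), for 0.1 s.
5. The rod's tip has entered the port from above, near its centre (z of probe_tip in the frame of port_mouth below -0.01 m and horizontal distance between probe_tip and port_mouth below 0.009 m), for 0.1 s.
At the end, for the whole second after the job is handed in: The fingers hold the probe still and upright (within 4 degrees) in the kiln's port: the rod's axis within 5 mm of the port's axis at tip and collar, the collar's underside 3 to 20 mm above the port's mouth, the probe touching neither kiln nor stand; the stop button is up and turned back (contact force between the fingers and probe above 1 N and z of probe_collar in the frame of port_mouth between 0.003 and 0.02 m and horizontal distance between each of probe_tip, probe_collar and port_mouth below 0.005 m and angle between probe's own z axis and vertical below 0.07 rad and linear speed of probe below 0.02 m/s and contact force between probe and kiln below 0.2 N and contact force between probe and probe_stand below 0.2 N and value of joint stop_push below 0.0015 m and value of joint stop_twist below 0.15 rad); the arm keeps its last pose, push and grip.
It fails at once if The probe touches the kiln (its port, lid, case or button) (contact force between probe and kiln above 0.5 N).
It fails at once if A bystander on the bench is shifted by more than 30 mm (distance of any of slip_trailer, pot_a, pot_c, tub_e from where it was at the start of the episode above 0.03 m).
It also fails if it takes over 61 s, if anything falls off the work surface, if the arm or the gripper's body presses on something with over 40 N, if the wrist force passes 120 N, or if a joint passes its speed limit or range.

ROBOT

A 7-joint arm with a two-finger parallel gripper is mounted at the origin on the work surface; the furniture and walls round the work are solid. World frame = base frame: x ahead of the robot, y to its left, z up, the work surface at z = 0. Lengths are in m, angles in rad, forces in N, time in s.
With the tool pointing down it reaches from about 0.4 to 0.85 m from the base axis. Payload 10.4 kg.
Tool frame: the origin (TCP) lies at the very end of the fingers, on their centre line; the grasp point (between the pads) lies r.tcp_to_grasp behind it (r.tcp_to_grasp is the distance from the TCP to the grasp point, in m); z points along the fingers, y is the line along which they close (so a half turn about z gives the same grasp; the last joint's range is limited). The gripper opens to 87 mm and grips with 3 to 60 N. Pads are 19 mm wide; open, the fingers measure 117 mm over their backs; the gripper's body (75 mm by 190 mm) begins 51 mm behind the grasp point.
Start: joints at [-1.129, 0.332, -0.065, 1.46, 0.022, 1.35, -0.088], TCP at [0.28, 0.559, 0.223] pointing down, gripper open.
Joint ranges: [-2.6, 2.6], [-0.5, 2.12], [-1.47, 1.34], [0.16, 2.42], [-1.27, 4.41], [0.06, 2.06], [-2.6, 2.6]. Speed limits (rad/s): [2.22, 2.22, 2.79, 2.79, 3.14, 3.14, 3.14].

INTERFACE

Orientations are given as a unit quaternion [x, y, z, w].
In Python, from bench import monitor, cams, ticket, r gives the robot as it stands.
- The arm moves only by the shell command python3 -m crank 'ROWS' [OPENING] [FORCE]. ROWS is a JSON object whose one key "steps" holds a list of rows, each a list of 2 entries, a list of its own where there are three numbers: the shift along the world's x, y, z in units of 25 mm (1.0 is 25 mm), then the turn, a rotation vector about the world's x, y, z in units of 5 degrees (1.0 is 5 degrees). In form: {"steps": [[[x, y, z], [ax, ay, az]], ...]}. A call has 1 to 10 rows; each row shifts and turns the commanded pose from where the row before left it; what a row does not reach is not made up. A row lasts 1/12 s, in which the tool goes at most 41.7 mm and 7.16 degrees, less where a joint would pass 70% of its speed; a pose out of reach is approached as far as the arm can. A call is refused whole if a number of a shift passes 1 or a number of a turn 1, either way. A call with a gripper value outside its range is refused whole. OPENING is the finger opening in mm, from 0 to 87, set as the call begins (- or left out, the last holds). The fingers move at their own pace and stop on an object; FORCE is the grip in N (left out, the last holds). Time passes only in rows, so rows that do not move let the fingers close. It gives the time, the measured TCP pose, the force, the opening and the grip force at its end, in the units of the state.
- monitor.read_state(): the state, without advancing time (a new reading comes with each control period).
- cams.camera(name): name is "scene" or "top" or "wrist"; returns a dict with "pixels" (420x560x3 uint8, blue, green, red), "z_map" (420x560 float32, m along the optical axis (not along the pixel's ray), 0 where there is no reading), "vfov" (degrees; the focal length in pixels is half the picture's height over the tangent of half this angle, whatever the lens; pixels are square), "cx", "cy" (the principal point, pixels), "k1" (the pictures are not rectified: a ray, as slopes to the right and down, at radius r is drawn at 1 + k1 r^2 times it, then the intrinsics apply), "T" (4x4, takes a point from camera to world coordinates). Camera axes: x right, y up, looking along -z (the intrinsics and any distortion apply to the point x, -y, -z); pixel columns grow to the right and rows downward; lengths in m; the calibration is good to about 2 mm. A picture is of the moment at which its call begins.
- ticket.close_job(): hands the job in; it is judged then, once.
The state is a dict: "time": time; "joint_positions": joint angles; "joint_vel": joint speeds; "joint_torque": joint torques, N m; "ee_pos": TCP position; "eef_rot": TCP orientation; "ft_force": force on the tool from outside, world axes, zero at the start; "torque": the same for the moment, N m; "width": finger opening in m; "grip_force": force on a finger pad.
Only numpy, scipy, OpenCV 4.12 (cv2) and the standard library are available. Lean on these libraries where they do the work, as an engineer would, in place of code of your own. Each camera call takes 0.05 s, during which the arm holds its last target. There are 200 camera calls.

## Working session

There is one attempt and no reset: what is moved stays moved. The work goes in short steps, Python scripts to look and compute and a shell command to move; the robot and the scene stay as the last step left them, time stands still between calls to the robot, and variables do not carry over. Pictures are saved under pics/ and viewed, at most 10 in all, crops included, and the job is handed in when it is done.

```bash
ls; mkdir -p pics; cat > h.py <<'E'
import numpy as np, cv2
from bench import monitor, cams, ticket, r
def grab(n):
    c=cams.camera(n); return c
def cloud(c):
    z=c["z_map"]; H,W=z.shape; f=H/2/np.tan(np.radians(c["vfov"])/2)
    K=np.array([[f,0,c["cx"]],[0,f,c["cy"]],[0,0,1]])
    v,u=np.mgrid[:H,:W].astype(np.float32)
    p=cv2.undistortPoints(np.stack([u.ravel(),v.ravel()],1)[:,None].astype(np.float64),K,np.array([c["k1"],0,0,0,0.])).reshape(H,W,2)
    P=np.stack([p[...,0]*z,-p[...,1]*z,-z,np.ones_like(z)],-1)@c["T"].T
    P=P[...,:3]; P[z==0]=np.nan
    return P
E
python3 - <<'E'
from h import *
s=monitor.read_state(); print(s, r.tcp_to_grasp)
for n in("scene","top"):
    c=grab(n); cv2.imwrite(f"pics/{n}0.png",c["pixels"]); np.save(f"{n}.npy",cloud(c)); print(n,c["T"].round(3),c["vfov"],c["k1"])
E
```

```text
pics
{'time': 0.0, 'joint_positions': array([-1.12860045,  0.3328946 , -0.06473936,  1.46093756,  0.02161321,
        1.34994259, -0.0884699 ]), 'joint_vel': array([-0.00174532, -0.0010679 ,  0.00127026, -0.00227438,  0.00093978,
        0.00054306,  0.00047366]), 'joint_torque': array([-3.38757263e-04, -6.23243380e+01,  2.44554406e-02, -3.89920843e+01,
       -6.14532921e-02,  3.96340562e-02,  1.55558328e-04]), 'ee_pos': array([0.27995901, 0.55834083, 0.22174167]), 'eef_rot': array([ 2.30267256e-01,  9.73127144e-01, -7.30161758e-04, -1.36721035e-04]), 'ft_force': array([ 0.33320054, -0.13646041,  0.28349807]), 'torque': array([ 0.06147032, -0.05009958, -0.0020182 ]), 'grip_force': 0.0, 'width': 0.08749682611527498} 0.0187
scene [[ 0.902  0.288 -0.32   0.119]
 [-0.431  0.6   -0.674 -0.746]
 [-0.002  0.747  0.665  0.887]
 [ 0.     0.     0.     1.   ]] 53.365364928451804 -0.018065091853980184
top [[-0.011  0.998 -0.066  0.396]
 [-1.    -0.01   0.005  0.01 ]
 [ 0.004  0.067  0.998  1.354]
 [ 0.     0.     0.     1.   ]] 53.198379817201634 -0.047990725529586505
```

View pics/scene0.png

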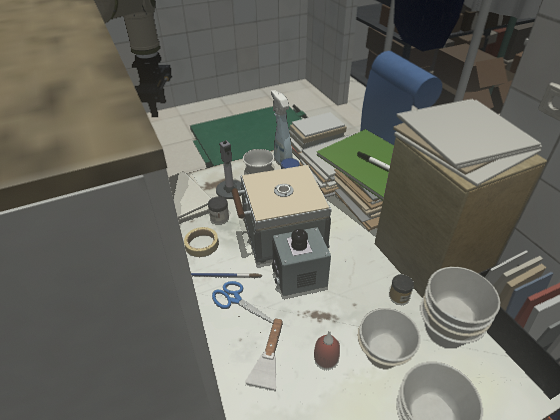

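View pics/top0.png

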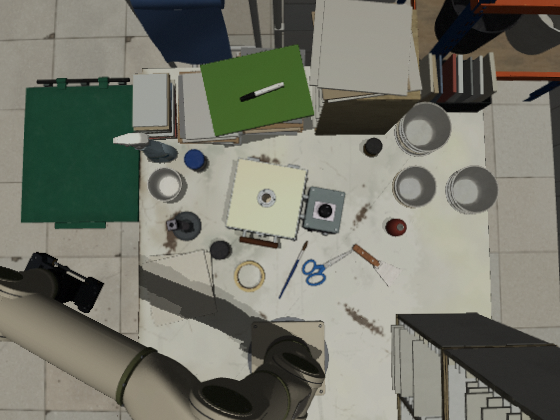

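The top view shows the port at about (266,198), the button at (325,211) and the probe handle at (172,226) in its stand on the kiln's left. Pots are at (220,249) near the stand and (373,147), the tub at (167,185) and the slip trailer at (397,227).

```bash
python3 - <<'E'
from h import *
P=np.load("top.npy"); S=np.load("scene.npy")
def st(P,x,y,rx,ry,zl,zh,n):
    m=(abs(P[...,0]-x)<rx)&(abs(P[...,1]-y)<ry)&(P[...,2]>zl)&(P[...,2]<zh)
    q=P[m]
    if len(q)<3: print(n,len(q));return None
    mm=(q.min(0)+q.max(0))/2
    (cx,cy),rad=cv2.minEnclosingCircle(q[:,:2].astype(np.float32))
    print(n,len(q),"mean",q.mean(0).round(4),"mid",mm.round(4),"circ",round(cx,4),round(cy,4),round(rad,4)); return q
for (u,v) in [(266,198),(260,190),(325,211),(172,226),(185,222),(167,185),(220,249),(397,227),(373,147)]: print((u,v),P[v,u].round(4))
bt=P[211,325]; po=P[198,266]; pr=P[226,172]
for n,Q in(("top",P),("scene",S)):
    print(n)
    st(Q,bt[0],bt[1],.04,.04,.155,.18,"button")
    st(Q,po[0],po[1],.03,.03,.1685,.18,"rim")
    q=st(Q,pr[0],pr[1],.04,.04,.17,.25,"probe>.17")
    q=st(Q,pr[0],pr[1],.04,.04,.183,.25,"probe cap")
    if q is not None: print(q[:,2].max(), cv2.minAreaRect(q[:,:2].astype(np.float32)))
    q=st(Q,po[0],po[1],.17,.12,.158,.168,"lid")
    if q is not None: print(cv2.minAreaRect(q[:,:2].astype(np.float32)))
    q=st(Q,bt[0],bt[1],.1,.08,.118,.130,"box")
    if q is not None: print(cv2.minAreaRect(q[:,:2].astype(np.float32)))
    st(Q,pr[0],pr[1],.08,.08,.005,.03,"foot")
E
```

```text
(266, 198) [0.503  0.0624 0.0501]
(260, 190) [0.5167 0.0747 0.1642]
(325, 211) [ 0.455  -0.1099  0.1617]
(172, 226) [0.4163 0.3194 0.1876]
(185, 222) [0.4312 0.3197 0.031 ]
(167, 185) [0.5524 0.3852 0.0046]
(220, 249) [0.3464 0.2047 0.0597]
(397, 227) [ 0.4079 -0.3373  0.0793]
(373, 147) [ 0.6609 -0.2762  0.0509]
top
button 153 mean [ 0.456  -0.1087  0.1645] mid [ 0.4564 -0.1085  0.1655] circ 0.456 -0.1089 0.0198
rim 78 mean [0.4958 0.0598 0.1705] mid [0.4962 0.059  0.1714] circ 0.4991 0.0604 0.0304
probe>.17 112 mean [0.4196 0.3197 0.1841] mid [0.4192 0.3223 0.1824] circ 0.4207 0.3226 0.0194
probe cap 86 mean [0.4194 0.321  0.1858] mid [0.4192 0.3217 0.188 ] circ 0.4192 0.3217 0.0179
0.19285103986679597 ((0.41901811957359314, 0.3207024931907654), (0.027214273810386658, 0.02815943956375122), 13.840134620666504)
lid 4625 mean [0.4918 0.0588 0.1636] mid [0.4824 0.0589 0.163 ] circ 0.4929 0.0587 0.1414
((0.4767056107521057, 0.06203775480389595), (0.2023136019706726, 0.23632508516311646), 78.93197631835938)
box 1320 mean [ 0.461  -0.1096  0.1241] mid [ 0.4603 -0.1096  0.124 ] circ 0.4602
[... 508 characters left out ...]
 51 mean [0.4216 0.3193 0.1869] mid [0.422  0.3219 0.1881] circ 0.424 0.3219 0.019
0.19268585956397688 ((0.4221717119216919, 0.32160598039627075), (0.026659416034817696, 0.029935771599411964), 9.20452880859375)
lid 3257 mean [0.4891 0.0475 0.1653] mid [0.4855 0.0599 0.163 ] circ 0.4944 0.0609 0.1426
((0.4817674160003662, 0.06014123558998108), (0.20578673481941223, 0.23529131710529327), 79.0748291015625)
box 1511 mean [ 0.4641 -0.1107  0.1255] mid [ 0.4746 -0.1026  0.124 ] circ 0.4727 -0.0996 0.0925
((0.47154632210731506, -0.09982933104038239), (0.1332298070192337, 0.1451263427734375), 79.21100616455078)
foot 301 mean [0.4111 0.3167 0.0141] mid [0.4068 0.3226 0.0171] circ 0.4071 0.3311 0.0897
```

```bash
python3 -m crank '{"steps":[[[0,0,1],[0,0,0]],[[0,0,1],[0,0,0]],[[0,0,1],[0,0,0]],[[0.3,-1,0],[0,0,0]],[[0.3,-1,0],[0,0,0]],[[0.3,-1,0],[0,0,0]],[[0.3,-1,0],[0,0,0]],[[0.3,-1,0],[0,0,0]],[[0.3,-1,0],[0,0,0]],[[0.3,-1,0],[0,0,0]]]}' 0 20
python3 -m crank '{"steps":[[[0.3,-1,0],[0,0,0]],[[0.3,-1,0],[0,0,0]],[[0.3,-1,0],[0,0,0]],[[0.3,-1,0],[0,0,0]],[[0.3,-1,0],[0,0,0]],[[0.3,-1,0],[0,0,0]],[[0.3,-1,0],[0,0,0]],[[0.3,-1,0],[0,0,0]],[[0.3,-1,0],[0,0,0]],[[0.3,-1,0],[0,0,0]]]}'
python3 -m crank '{"steps":[[[0.3,-1,0],[0,0,0]],[[0.3,-1,0],[0,0,0]],[[0.3,-1,0],[0,0,0]],[[0.3,-1,0],[0,0,0]],[[0.3,-1,0],[0,0,0]],[[0.3,-1,0],[0,0,0]],[[0,-1,0],[0,0,0]],[[0,-1,0],[0,0,0]],[[0,0,0],[0,0,0]],[[0,0,0],[0,0,0]]]}'
python3 - <<'E'
from h import *
s=monitor.read_state(); print(s["time"],s["ee_pos"],s["eef_rot"],s["joint_positions"].round(2),s["ft_force"].round(2))
c=grab("wrist"); P=cloud(c); cv2.imwrite("pics/w1.png",c["pixels"]); print(c["T"].round(3))
m=(P[...,2]>.160)&(P[...,2]<.175)&(np.hypot(P[...,0]-.456,P[...,1]+.109)<.035)
q=P[m]; print(len(q),q.mean(0),cv2.minEnclosingCircle(q[:,:2].astype(np.float32)) if len(q) else 0)
E
```

```text
time: 0.93
ee_pos: [0.3328, 0.3823, 0.2972]
eef_rot: [0.23, 0.973, -0.0, -0.0]
ft_force: [1.1, -0.2, -0.1]
width: 0.0285
grip_force: 0.0
time: 1.77
ee_pos: [0.4076, 0.1323, 0.2974]
eef_rot: [0.23, 0.973, -0.0, -0.0]
ft_force: [0.1, 0.1, -0.7]
width: 0.0005
grip_force: 0.0
time: 2.6
ee_pos: [0.4524, -0.0674, 0.2974]
eef_rot: [0.232, 0.973, 0.0, -0.0]
ft_force: [-0.0, 1.3, 1.0]
width: 0.0007
grip_force: 0.0
2.6 [ 0.45237479 -0.06735433  0.29742426] [ 2.31652654e-01  9.72798537e-01  1.45585530e-04 -1.81196153e-04] [-0.56 -0.12  0.56  1.78  0.06  1.46  1.1 ] [-0.04  1.25  0.99]
[[ 0.452 -0.856 -0.25   0.383]
 [ 0.892  0.434  0.127 -0.032]
 [-0.    -0.28   0.96   0.46 ]
 [ 0.     0.     0.     1.   ]]
1402 [ 0.45732534 -0.10770718  0.16588542] ((0.4586116671562195, -0.10901972651481628), 0.020134709775447845)
```

```bash
python3 -m crank '{"steps":[[[0.2,-0.86,-0.8],[0,0,0]],[[0,-0.8,-0.8],[0,0,0]],[[0,0,-0.8],[0,0,0]],[[0,0,-0.8],[0,0,0]],[[0,0,-0.8],[0,0,0]],[[0,0,-0.5],[0,0,0]],[[0,0,-0.4],[0,0,0]],[[0,0,0],[0,0,0]],[[0,0,0],[0,0,0]]]}'
python3 -m crank '{"steps":[[[0,0,-0.1],[0,0,0]],[[0,0,-0.1],[0,0,0]],[[0,0,-0.1],[0,0,0]],[[0,0,-0.1],[0,0,0]],[[0,0,-0.1],[0,0,0]],[[0,0,-0.1],[0,0,0]],[[0,0,-0.1],[0,0,0]],[[0,0,0],[0,0,0]],[[0,0,0],[0,0,0]],[[0,0,0],[0,0,0]]]}'
```

```text
time: 3.4
ee_pos: [0.4577, -0.1071, 0.1751]
eef_rot: [0.23, 0.973, -0.0, -0.0]
ft_force: [0.5, -0.0, -0.1]
width: 0.0004
grip_force: 0.0
time: 4.23
ee_pos: [0.4583, -0.1079, 0.1597]
eef_rot: [0.23, 0.973, 0.001, 0.001]
ft_force: [-9.8, 2.0, 27.9]
width: 0.0003
grip_force: 13.7
```

```bash
python3 -m crank '{"steps":[[[0,0,0.5],[0,0,0]],[[0,0,0.7],[0,0,0]],[[0,0,0.4],[0,0,0]],[[0,0,0.2],[0,0,0]],[[0,0,0],[0,0,0]]]}'
python3 -m crank '{"steps":[[[0,0,0],[0,0,0]],[[0,0,0],[0,0,0]],[[0,0,0],[0,0,0]],[[0,0,0],[0,0,0]],[[0,0,0],[0,0,0]],[[0,0,0],[0,0,0]]]}' 70 25
python3 - <<'E'
from h import *
c=grab("wrist"); P=cloud(c); cv2.imwrite("pics/w2.png",c["pixels"])
m=(P[...,2]>.150)&(P[...,2]<.175)&(np.hypot(P[...,0]-.458,P[...,1]+.109)<.025)
q=P[m]; print(len(q),np.median(q,0),cv2.minEnclosingCircle(q[:,:2].astype(np.float32)) if len(q) else 0)
E
```

```text
time: 4.65
ee_pos: [0.4581, -0.1078, 0.2032]
eef_rot: [0.23, 0.973, 0.0, 0.001]
ft_force: [-0.3, 1.2, 0.2]
width: 0.0002
grip_force: 0.0
time: 5.15
ee_pos: [0.4575, -0.1078, 0.2024]
eef_rot: [0.23, 0.973, -0.0, -0.0]
ft_force: [0.3, 0.4, -0.4]
width: 0.0326
grip_force: 0.0
2768 [ 0.45599422 -0.10761643  0.15927793] ((0.45847365260124207, -0.10891137272119522), 0.019928455352783203)
```

View pics/w2.png

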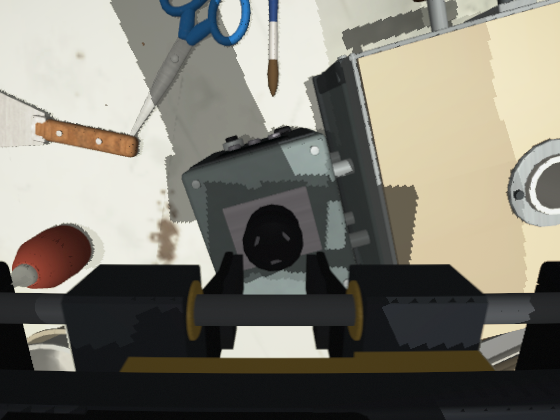

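The head, around (272,237), is down and latched (z about 0.159), and the fingers are opening on either side of it. I'll wait for them to open, then descend around the head and grip.

```bash
python3 -m crank '{"steps":[[[0,0,0],[0,0,0]],[[0,0,0],[0,0,0]],[[0,0,0],[0,0,0]],[[0,0,0],[0,0,0]],[[0,0,0],[0,0,0]],[[0,0,0],[0,0,0]]]}'
python3 -m crank '{"steps":[[[0,0,-0.6],[0,0,0]],[[0,0,-0.6],[0,0,0]],[[0,0,-0.6],[0,0,0]],[[0,0,-0.5],[0,0,0]],[[0,0,-0.2],[0,0,0]],[[0,0,0],[0,0,0]],[[0,0,0],[0,0,0]]]}'
python3 -m crank '{"steps":[[[0,0,0],[0,0,0]],[[0,0,0],[0,0,0]],[[0,0,0],[0,0,0]],[[0,0,0],[0,0,0]],[[0,0,0],[0,0,0]],[[0,0,0],[0,0,0]],[[0,0,0],[0,0,0]],[[0,0,0],[0,0,0]]]}' 30 20
```

```text
time: 5.7
ee_pos: [0.4577, -0.1078, 0.2026]
eef_rot: [0.23, 0.973, 0.0, 0.0]
ft_force: [0.3, -0.9, 0.3]
width: 0.0686
grip_force: 0.0
time: 6.28
ee_pos: [0.4578, -0.1079, 0.1405]
eef_rot: [0.23, 0.973, -0.0, 0.0]
ft_force: [0.6, -1.0, 0.3]
width: 0.07
grip_force: 0.0
time: 6.95
ee_pos: [0.4573, -0.1088, 0.1402]
eef_rot: [0.231, 0.973, -0.0, -0.0]
ft_force: [-2.4, -5.2, 3.7]
width: 0.0387
grip_force: 20.0
```

```bash
python3 -m crank '{"steps":[[[0,0,0],[0,0,-0.9]],[[0,0,0],[0,0,-0.9]],[[0,0,0],[0,0,-0.9]],[[0,0,0],[0,0,-0.9]],[[0,0,0],[0,0,-0.9]],[[0,0,0],[0,0,-0.9]],[[0,0,0],[0,0,-0.9]],[[0,0,0],[0,0,-0.9]],[[0,0,0],[0,0,-0.9]],[[0,0,0],[0,0,0]]]}'
python3 -c "
from h import *
print(monitor.read_state()['torque'])"
```

```text
time: 7.78
ee_pos: [0.4585, -0.1076, 0.1406]
eef_rot: [0.554, 0.832, 0.001, 0.001]
ft_force: [2.1, -0.1, 2.2]
width: 0.0388
grip_force: 20.0
[-0.13188484 -0.43763496  0.07850281]
```

```bash
python3 -m crank '{"steps":[[[0,0,0],[0,0,0]],[[0,0,0],[0,0,0]],[[0,0,0],[0,0,0]],[[0,0,0],[0,0,0]],[[0,0,0],[0,0,0]],[[0,0,0],[0,0,0]]]}' 65 20
python3 -m crank '{"steps":[[[0,0,0.6],[0,0,0]],[[0,0,0.9],[0,0,0]],[[0,0,0.9],[0,0,0]],[[0,0,0.9],[0,0,0]],[[0,0,0.6],[0,0,0]],[[0,0,0],[0,0,0]],[[0,0,0],[0,0,0]]]}'
python3 - <<'E'
from h import *
c=grab("wrist"); P=cloud(c)
m=(P[...,2]>.150)&(P[...,2]<.175)&(np.hypot(P[...,0]-.458,P[...,1]+.109)<.018)
q=P[m]; print(len(q),np.median(q,0)); print(monitor.read_state()["joint_positions"].round(2))
E
```

```text
time: 8.28
ee_pos: [0.4575, -0.1077, 0.1399]
eef_rot: [0.553, 0.833, -0.0, -0.0]
ft_force: [-0.8, 0.5, -0.3]
width: 0.0636
grip_force: 0.0
time: 8.87
ee_pos: [0.4579, -0.1077, 0.2378]
eef_rot: [0.553, 0.833, 0.0, 0.0]
ft_force: [0.2, -1.0, -0.5]
width: 0.0649
grip_force: 0.0
1862 [ 0.45752473 -0.10784337  0.16660101]
[-0.54 -0.06  0.66  1.86  0.04  1.33  0.51]
```

```bash
cat > m.py <<'E'
from h import *
import sys
c=grab("wrist"); P=cloud(c); cv2.imwrite(f"pics/{sys.argv[1]}.png",c["pixels"])
s=monitor.read_state(); print(s["time"],s["ee_pos"].round(4),s["eef_rot"].round(4))
for n,x,y,rr,zl,zh in(("rim",.494,.059,.035,.169,.18),("cap",.42,.3215,.035,.18,.3),("lidhole",.494,.059,.017,-.1,.12)):
    q=P[(P[...,2]>zl)&(P[...,2]<zh)&(np.hypot(P[...,0]-x,P[...,1]-y)<rr)]
    if len(q)>5:
        a=q[:,:2].astype(np.float32); print(n,len(q),q.mean(0).round(4),cv2.minEnclosingCircle(a),cv2.minAreaRect(a))
E
python3 -m crank '{"steps":[[[0,0.5,0.9],[0,0,-0.5]],[[0,1,0.9],[0,0,-0.5]],[[0,1,0.9],[0,0,-0.5]],[[0,1,0],[0,0,-0.5]],[[0,1,0],[0,0,0]],[[0,1,0],[0,0,0]],[[0,0.5,0],[0,0,0]],[[0,0,0],[0,0,0]],[[0,0,0],[0,0,0]]]}' 70
python3 m.py w3
python3 -m crank '{"steps":[[[0,0.5,0],[0,0,0]],[[-0.1,1,0],[0,0,0]],[[-0.2,1,0],[0,0,0]],[[-0.2,1,0],[0,0,0]],[[-0.2,1,0],[0,0,0]],[[-0.2,1,0],[0,0,0]],[[-0.2,1,0],[0,0,0]],[[-0.2,1,0],[0,0,0]],[[-0.2,1,0],[0,0,0]],[[-0.1,1,0],[0,0,0]]]}'
python3 -m crank '{"steps":[[[0,1,0],[0,0,0]],[[0,0.5,0],[0,0,0]],[[0,0,0],[0,0,0]],[[0,0,0],[0,0,0]]]}'
python3 m.py w4
```

```text
time: 9.67
ee_pos: [0.4574, 0.0418, 0.3042]
eef_rot: [0.623, 0.782, -0.001, -0.0]
ft_force: [0.4, -0.4, 0.3]
width: 0.0699
grip_force: 0.0
9.7167 [0.4576 0.041  0.3045] [ 6.237e-01  7.816e-01 -6.000e-04 -1.000e-04]
rim 1133 [0.4953 0.0595 0.1708] ((0.4955146312713623, 0.059054065495729446), 0.02658628113567829) ((0.49533361196517944, 0.05908019095659256), (0.051990874111652374, 0.05161470174789429), 49.73716735839844)
time: 10.55
ee_pos: [0.4173, 0.2807, 0.305]
eef_rot: [0.624, 0.782, 0.0, -0.0]
ft_force: [0.1, -0.6, 1.3]
width: 0.0701
grip_force: 0.0
time: 10.88
ee_pos: [0.4179, 0.3166, 0.3047]
eef_rot: [0.624, 0.782, -0.0, 0.0]
ft_force: [-0.3, -1.2, 0.8]
width: 0.0702
grip_force: 0.0
10.9333 [0.4183 0.3158 0.305 ] [ 6.241e-01  7.814e-01 -3.000e-04  3.000e-04]
cap 1076 [0.4212 0.3249 0.1862] ((0.42119765281677246, 0.3239227831363678), 0.019549276679754257) ((0.42156440019607544, 0.32370656728744507), (0.028439432382583618, 0.028528030961751938), 10.268217086791992)
```

```bash
python3 -m crank '{"steps":[[[0.13,0.3,-0.5],[0,0,-0.5]],[[0,0,-0.9],[0,0,0]],[[0,0,-0.9],[0,0,0]],[[0,0,-0.6],[0,0,0]],[[0,0,0],[0,0,0]],[[0,0,0],[0,0,0]]]}'
python3 m.py w5
```

```text
time: 11.43
ee_pos: [0.4213, 0.3233, 0.2328]
eef_rot: [0.641, 0.767, -0.0, 0.0]
ft_force: [0.1, 0.1, 1.2]
width: 0.0702
grip_force: 0.0
11.4833 [0.4216 0.3239 0.2338] [6.409e-01 7.676e-01 6.000e-04 2.000e-04]
cap 2142 [0.415  0.3239 0.1986] ((0.4116252362728119, 0.32186684012413025), 0.027568064630031586) ((0.4103791117668152, 0.32223454117774963), (0.051089201122522354, 0.02843020111322403), 9.161482810974121)
```

View pics/w5.png

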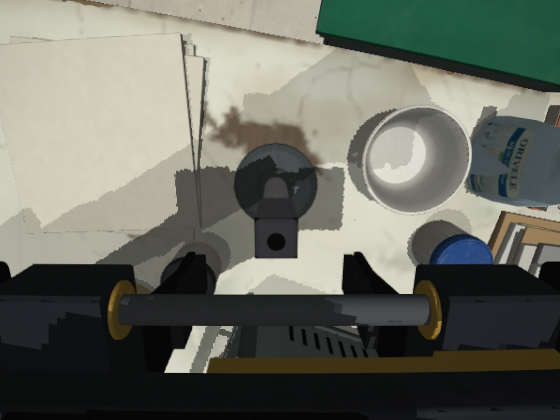

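The handle cap at (276,240) is centred between the fingertips (about 207 and 343). I'll descend, grip and lift.

```bash
python3 -m crank '{"steps":[[[0,0,-0.8],[0,0,0]],[[0,0,-0.8],[0,0,0]],[[0,0,-0.8],[0,0,0]],[[0,0,-0.8],[0,0,0]],[[0,0,-0.8],[0,0,0]],[[0,0,0],[0,0,0]],[[0,0,0],[0,0,0]]]}'
python3 -m crank '{"steps":[[[0,0,0],[0,0,0]],[[0,0,0],[0,0,0]],[[0,0,0],[0,0,0]],[[0,0,0],[0,0,0]],[[0,0,0],[0,0,0]],[[0,0,0],[0,0,0]],[[0,0,0],[0,0,0]],[[0,0,0],[0,0,0]],[[0,0,0],[0,0,0]],[[0,0,0],[0,0,0]]]}' 15 30
python3 m.py w6
```

```text
time: 12.07
ee_pos: [0.4213, 0.3246, 0.1335]
eef_rot: [0.641, 0.768, 0.0, 0.0]
ft_force: [0.0, 0.8, 0.1]
width: 0.07
grip_force: 0.0
time: 12.9
ee_pos: [0.4209, 0.3247, 0.1326]
eef_rot: [0.64, 0.768, 0.0, 0.0]
ft_force: [-0.2, 0.3, 1.8]
width: 0.028
grip_force: 30.0
12.95 [0.4209 0.3248 0.1327] [6.403e-01 7.681e-01 1.000e-04 0.000e+00]
cap 18025 [0.4158 0.3448 0.2262] ((0.4177371859550476, 0.3326754868030548), 0.02718994952738285) ((0.4175686240196228, 0.33403462171554565), (0.04466073587536812, 0.04444422945380211), 11.541845321655273)
```

```bash
python3 -m crank '{"steps":[[[0,0,0.4],[0,0,0]],[[0,0,0.6],[0,0,0]],[[0,0,0.8],[0,0,0]],[[0,0,1],[0,0,0]],[[0,0,1],[0,0,0]],[[0,0,1],[0,0,0]],[[0,0,1],[0,0,0]],[[0,0,1],[0,0,0]],[[0,0,1],[0,0,0]],[[0,0,0.8],[0,0,0]]]}'
python3 -m crank '{"steps":[[[0,0,0.4],[0,0,0]],[[0,0,0],[0,0,0]],[[0,0,0],[0,0,0]],[[0,0,0],[0,0,0]]]}'
python3 - <<'E'
from h import *
for n in("top","scene","wrist"):
    c=grab(n); P=cloud(c); cv2.imwrite(f"pics/{n}7.png",c["pixels"]); np.save(n+"7.npy",P)
    q=P[(np.hypot(P[...,0]-.421,P[...,1]-.325)<.05)&(P[...,2]>.19)&(P[...,2]<.345)]
    if n=="wrist": continue
    for a in np.arange(.19,.345,.012):
        b=q[(q[:,2]>=a)&(q[:,2]<a+.012)]
        if len(b)>3: print(n,a.round(3),len(b),b.min(0)[:2].round(4),b.max(0)[:2].round(4))
im=cv2.imread("pics/scene7.png"); 
cv2.imwrite("pics/s7c.png",np.hstack([cv2.resize(im[60:210,130:330],None,fx=4,fy=4)]))
E
```

```text
time: 13.78
ee_pos: [0.4208, 0.3246, 0.3503]
eef_rot: [0.64, 0.768, 0.001, 0.0]
ft_force: [0.1, 1.1, -1.0]
width: 0.0278
grip_force: 30.0
time: 14.12
ee_pos: [0.4205, 0.3244, 0.3561]
eef_rot: [0.64, 0.768, -0.001, -0.0]
ft_force: [1.5, 0.1, -1.3]
width: 0.0277
grip_force: 30.0
top 0.238 4 [0.4155 0.3166] [0.4209 0.3189]
top 0.25 4 [0.4152 0.318 ] [0.4205 0.3189]
top 0.262 4 [0.4151 0.3176] [0.4202 0.3179]
top 0.274 4 [0.4149 0.3169] [0.42   0.3192]
top 0.286 4 [0.4147 0.3183] [0.42  0.319]
top 0.322 4 [0.4141 0.31  ] [0.4265 0.3142]
scene 0.238 8 [0.4159 0.3173] [0.4254 0.3257]
scene 0.25 13 [0.4165 0.3178] [0.4253 0.3263]
scene 0.262 10 [0.4154 0.3175] [0.4222 0.3227]
scene 0.274 11 [0.4176 0.3167] [0.4263 0.3273]
scene 0.286 12 [0.4162 0.3168] [0.4249 0.324 ]
scene 0.298 10 [0.4174 0.3185] [0.4243 0.3242]
scene 0.31 15 [0.4165 0.3138] [0.4251 0.3243]
scene 0.322 18 [0.409  0.3087] [0.4328 0.3263]
scene 0.334 24 [0.4095 0.3101] [0.4312 0.3276]
```

View pics/s7c.png

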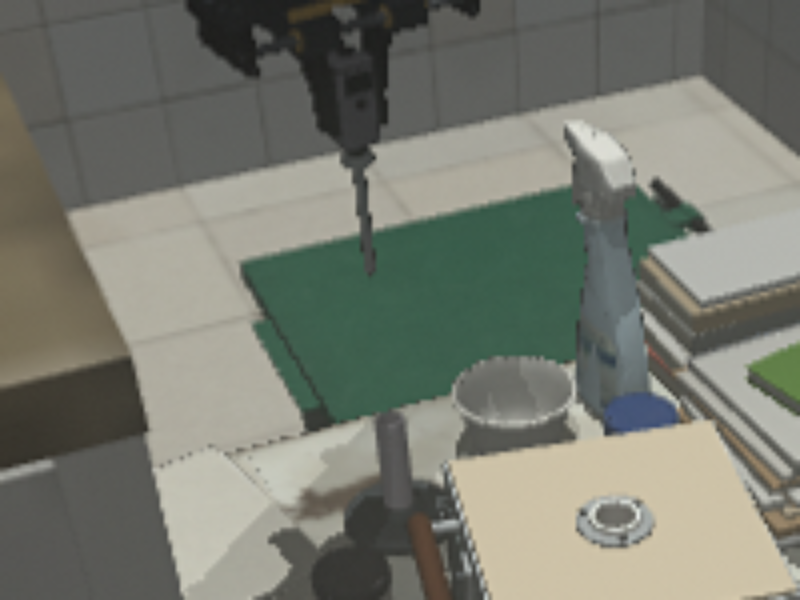

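View pics/wrist7.png

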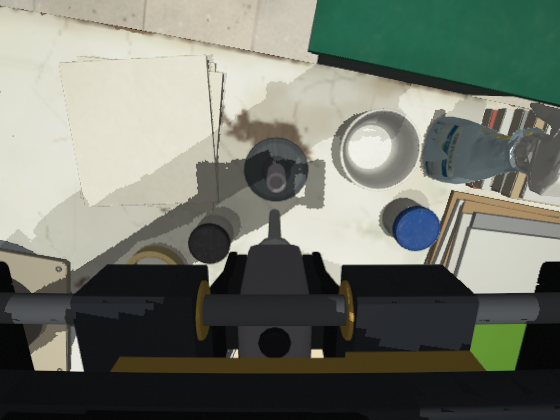

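The probe hangs straight in the grip. In the wrist view the rod tip is at (274,213), with the empty stand behind it at (275,180). Moving over the port.

```bash
python3 -m crank '{"steps":[[[0.1,-0.5,0],[0,0,0]],[[0.3,-1,0],[0,0,0]],[[0.3,-1,0],[0,0,0]],[[0.3,-1,0],[0,0,0]],[[0.3,-1,0],[0,0,0]],[[0.3,-1,0],[0,0,0]],[[0.3,-1,0],[0,0,0]],[[0.3,-1,0],[0,0,0]],[[0.3,-1,0],[0,0,0]],[[0.3,-1,0],[0,0,0]]]}'
python3 -m crank '{"steps":[[[0.1,-0.7,0],[0,0,0]],[[0.04,-0.4,0],[0,0,0]],[[0,0,0],[0,0,0]],[[0,0,0],[0,0,0]],[[0,0,0],[0,0,0]]]}'
cat > rod.py <<'E'
from h import *
import sys
s=monitor.read_state(); t=s["ee_pos"]; tip=t[2]-.1177
print(s["time"],t.round(4),s["eef_rot"].round(4),s["width"])
for n in("wrist","top","scene"):
    c=grab(n); P=cloud(c); cv2.imwrite(f"pics/{n}_{sys.argv[1]}.png",c["pixels"])
    C=c["T"][:2,3]; d=C-t[:2]; d/=np.linalg.norm(d)
    e=np.array([-d[1],d[0]])
    q=P[(np.hypot(P[...,0]-t[0],P[...,1]-t[1])<.03)&(P[...,2]>max(tip-.01,.19))&(P[...,2]<tip+.085)]
    if len(q)>10:
        w=(q[:,:2]-t[:2]); a=w@e; b=w@d; z=q[:,2]-tip
        k=abs(a-np.median(a))<.007; a,b,z=a[k],b[k],z[k]
        # side offset from mid of extremes per z bin; front offset: circle front max
        pa=np.polyfit(z,a,1); pb=np.polyfit(z,b,1)
        for zz in(0,.09):
            v=t[:2]+e*np.polyval(pa,zz)+d*(np.polyval(pb,zz)-.0036)
            print(n,"axis at z+",zz,v.round(4),len(z),"side",np.polyval(pa,zz).round(4),"zmin",z.min().round(4))
    q=P[(P[...,2]>.169)&(P[...,2]<.178)&(np.hypot(P[...,0]-.494,P[...,1]-.059)<.032)]
    if len(q)>10: a=q[:,:2].astype(np.float32); print(n,"rim",len(q),cv2.minEnclosingCircle(a)[0],cv2.fitEllipse(cv2.convexHull(a))[0:2])
E
python3 rod.py a
```

```text
time: 15.1
ee_pos: [0.4908, 0.0848, 0.3574]
eef_rot: [0.641, 0.768, -0.0, -0.0]
ft_force: [0.2, -0.2, -0.7]
width: 0.0276
grip_force: 30.0
time: 15.52
ee_pos: [0.4941, 0.0611, 0.3574]
eef_rot: [0.64, 0.769, 0.0, -0.0]
ft_force: [-0.3, -0.5, -0.7]
width: 0.0283
grip_force: 30.0
15.5167 [0.4941 0.0611 0.3574] [ 6.396e-01  7.687e-01  1.000e-04 -2.000e-04] 0.02829211243656051
wrist axis at z+ 0 [0.4936 0.0597] 315 side 0.0008 zmin 0.0032
wrist axis at z+ 0.09 [0.4936 0.0601] 315 side 0.0006 zmin 0.0032
wrist rim 819 (0.49582159519195557, 0.0588483028113842) ((0.495897114276886, 0.05896342173218727), (0.051607776433229446, 0.052289437502622604))
scene axis at z+ 0 [0.4951 0.061 ] 81 side 0.001 zmin 0.0025
scene axis at z+ 0.09 [0.4949 0.0594] 81 side 0.0015 zmin 0.0025
scene rim 115 (0.4938901364803314, 0.05611296743154526) ((0.4951929748058319, 0.05620356276631355), (0.04997429624199867, 0.05535435304045677))
```

View pics/wrist_a.png

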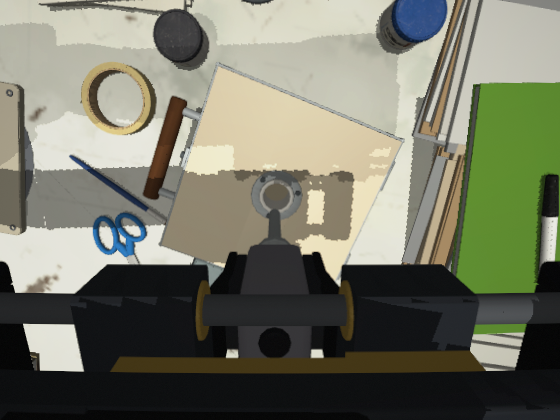

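Rod tip at (272,240) hangs just short of the port at (276,195). Measured in the same wrist frame, the offset is about +2, -1 mm. I'll correct that, descend to just above the port and re-measure.

```bash
python3 -m crank '{"steps":[[[0.06,-0.06,-0.4],[0,0,0]],[[0,0,-0.6],[0,0,0]],[[0,0,-0.6],[0,0,0]],[[0,0,-0.4],[0,0,0]],[[0,0,-0.2],[0,0,0]],[[0,0,0],[0,0,0]],[[0,0,0],[0,0,0]],[[0,0,0],[0,0,0]],[[0,0,0],[0,0,0]]]}'
python3 rod.py b
python3 -c "
import cv2;a=cv2.imread('pics/wrist_b.png')[120:270,180:380];b=cv2.imread('pics/scene_b.png')[125:225,220:353]
cv2.imwrite('pics/b.png',cv2.vconcat([cv2.resize(a,(600,300)),cv2.resize(b,(600,300))]) if 0 else cv2.hconcat([cv2.resize(a,(400,300),interpolation=2),cv2.resize(b,(400,300),interpolation=2)]))"
```

```text
time: 16.42
ee_pos: [0.4962, 0.0583, 0.3033]
eef_rot: [0.64, 0.768, 0.001, 0.0]
ft_force: [0.5, 0.1, -1.4]
width: 0.0275
grip_force: 30.0
16.4167 [0.4962 0.0583 0.3033] [6.403e-01 7.681e-01 5.000e-04 3.000e-04] 0.027535699872458234
wrist axis at z+ 0 [0.4959 0.0569] 312 side 0.0006 zmin 0.0047
wrist axis at z+ 0.09 [0.4958 0.0573] 312 side 0.0006 zmin 0.0047
wrist rim 1038 (0.4956589937210083, 0.059064432978630066) ((0.4957558214664459, 0.05891254171729088), (0.05140243470668793, 0.0521121546626091))
scene axis at z+ 0 [0.4979 0.0584] 97 side 0.0015 zmin 0.0046
scene axis at z+ 0.09 [0.4979 0.0576] 97 side 0.0018 zmin 0.0046
scene rim 103 (0.4964158833026886, 0.05649891123175621) ((0.49659860134124756, 0.05656556412577629), (0.051610127091407776, 0.05243930220603943))
```

View pics/b.png

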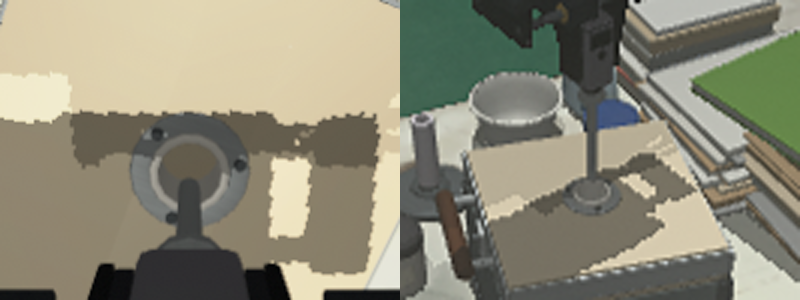

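In the wrist crop the rod at (189,190) lies on the port's centre line (190,167). Both views put it within 2 mm of the axis. Descending.

```bash
python3 -m crank '{"steps":[[[-0.02,0.03,-0.2],[0,0,0]],[[0,0,-0.3],[0,0,0]],[[0,0,-0.3],[0,0,0]],[[0,0,-0.3],[0,0,0]],[[0,0,-0.3],[0,0,0]],[[0,0,-0.3],[0,0,0]],[[0,0,-0.3],[0,0,0]],[[0,0,0],[0,0,0]]]}'
python3 -m crank '{"steps":[[[0,0,-0.3],[0,0,0]],[[0,0,-0.3],[0,0,0]],[[0,0,-0.3],[0,0,0]],[[0,0,-0.3],[0,0,0]],[[0,0,-0.3],[0,0,0]],[[0,0,-0.2],[0,0,0]],[[0,0,0],[0,0,0]],[[0,0,0],[0,0,0]],[[0,0,0],[0,0,0]],[[0,0,0],[0,0,0]]]}'
python3 - <<'E'
from h import *
s=monitor.read_state(); print(s["ee_pos"],s["ft_force"],s["eef_rot"])
o=[]
for n,(v,u) in(("wrist",(150,180)),("scene",(125,220)),("top",(160,226))):
    c=grab(n); P=cloud(c); im=c["pixels"]
    o.append(cv2.resize(im[v:v+100,u:u+90],(266,296),interpolation=2))
    t=s["ee_pos"]; d=c["T"][:2,3]-t[:2]; d/=np.linalg.norm(d)
    R=np.hypot(P[...,0]-t[0],P[...,1]-t[1])
    q=P[(R<.016)&(P[...,2]>.18)&(P[...,2]<.19)]
    if len(q)>3: print(n,"collar",len(q),q.min(0).round(4),q.max(0).round(4),q.mean(0).round(4))
    q=P[(P[...,2]>.169)&(P[...,2]<.1755)&(R<.032)]
    if len(q)>3: print(n,"rim",len(q),q.min(0).round(4),q.max(0).round(4))
    if n=="wrist": 
        q=P[(R<.016)&(P[...,2]>.172)&(P[...,2]<.2)]; print(np.histogram(q[:,2],bins=14,range=(.172,.2)))
cv2.imwrite("pics/e.png",cv2.hconcat(o))
E
```

```text
time: 17.23
ee_pos: [0.4947, 0.0588, 0.2508]
eef_rot: [0.64, 0.768, -0.001, -0.001]
ft_force: [0.1, -0.1, -0.7]
width: 0.0279
grip_force: 30.0
time: 18.07
ee_pos: [0.4956, 0.059, 0.2105]
eef_rot: [0.64, 0.768, 0.0, 0.0]
ft_force: [-0.4, 0.4, -0.5]
width: 0.0279
grip_force: 30.0
[0.49564904 0.05903696 0.21050431] [-0.38384934  0.35039194 -0.51423307] [6.40317143e-01 7.68110531e-01 3.60699443e-04 1.97162093e-04]
wrist collar 180 [0.485  0.0638 0.1833] [0.5028 0.07   0.19  ] [0.4933 0.0679 0.1878]
wrist rim 1289 [0.4696 0.049  0.169 ] [0.5213 0.0852 0.1744]
(array([169,   0,   0,   0,   0,   4,  32,  40, 104,   8,   0,   0,   0,
         0]), array([0.172, 0.174, 0.176, 0.178, 0.18 , 0.182, 0.184, 0.186, 0.188,
       0.19 , 0.192, 0.194, 0.196, 0.198, 0.2  ]))
scene collar 27 [0.4858 0.0459 0.1839] [0.5069 0.0654 0.1898] [0.4945 0.0532 0.1878]
scene rim 97 [0.4646 0.0309 0.169 ] [0.5228 0.0798 0.1752]
```

View pics/e.png

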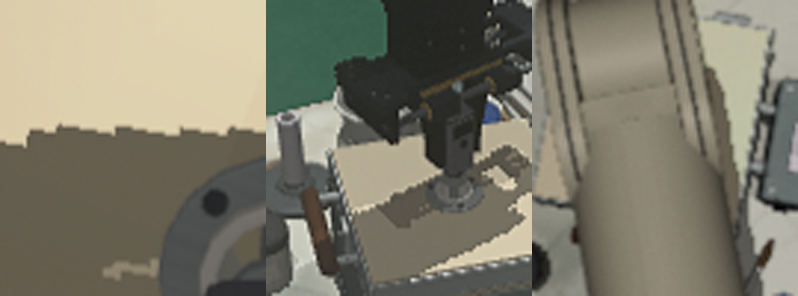

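The rod is in the port with no contact force. The collar's underside is at z about 0.183, roughly 11 mm above the mouth, and the probe is centred to within 1–2 mm.

```bash
python3 -c "
from bench import ticket; print(ticket.close_job())"
```

```text
the job is handed in; nothing more can be done
None
```

I handed in the job at about 18 s, and the hand-in gave no verdict: the button was pushed down to latch, turned and released back up, and the probe is held upright in the port, within about 2 mm of centre, its collar about 11 mm above the mouth, with no contact felt.

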